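Clamp the photometer's detector head with its draw latch

ROBOT

A 6-joint arm with a two-finger parallel gripper is mounted at the origin on the work surface. World frame = base frame: x ahead of the robot, y to its left, z up, the work surface at z = 0. Lengths are in mm, angles in rad, forces in N, time in s.
With the tool pointing down it reaches from about 350 to 975 mm from the base axis. Payload 7.1 kg.
Tool frame: the origin (TCP) lies midway between the tips of the shut fingers; the grasp point (between the pads) lies 19 mm behind it; z points along the fingers, y is the line along which they close (so a half turn about z gives the same grasp; the last joint's range is limited). The gripper opens to 88 mm and grips with 3 to 60 N. Pads are 20 mm wide; open, the fingers measure 115 mm over their backs; the gripper's body (75 mm by 178 mm) begins 61 mm behind the grasp point.
Start: joints at [-1.325, 0.423, 1.63, -0, 1.089, -0.019], TCP at [163.591, -603.194, 222.675] pointing down, gripper open.
Joint ranges: [-3, 3], [-0.9, 2.11], [0.09, 2.58], [-1.31, 4.45], [0.11, 2.69], [-2.54, 2.54]. Speed limits (rad/s): [2.39, 2.39, 3.01, 3.14, 3.14, 3.14].

INTERFACE

Orientations are given as a unit quaternion [x, y, z, w].
In Python, from cell import arm gives the robot as it stands.
- The arm moves only by the tool send_rows, never from a script. Its argument "commands" is a list that holds one entry, the list of rows, each a list of 5 numbers: the opening in per cent of the stroke, from 0 (shut) to 100 (fully open), then the shift along the tool's x, y, z in cm, then the turn about the tool's z in rad. A call has 1 to 10 rows; each row shifts and turns the commanded pose from where the row before left it, along the tool's axes as they then stand; what a row does not reach is not made up. A row lasts 1/10 s, in which the tool goes at most 50 mm and 8.59 degrees, less where a joint would pass 70% of its speed; a pose out of reach is approached as far as the arm can. A call with a gripper value outside its range is refused whole. The fingers move at their own pace and stop on an object; the grip force is fixed at half the most. Time passes only in rows, so rows that do not move let the fingers close. It gives the time, the measured TCP pose, the force, the opening and the grip force at its end, in the units of the state.
- arm.observe(): the state, without advancing time (a new reading comes with each control period).
- arm.grab_frame(name): name is "side" or "top" or "wrist"; returns the picture (480x640x3 uint8, red, green, blue); there is no depth.
- arm.camera_info(name): a dict with "fx", "fy", "cx", "cy" (pixels), "distortion" ([k1, k2, p1, p2, k3] as OpenCV has them; the pictures are not rectified), "camera_from_world" (4x4, takes a point from world to camera coordinates). Camera axes: x right, y up, looking along -z (the intrinsics and any distortion apply to the point x, -y, -z); pixel columns grow to the right and rows downward; lengths in mm; the calibration is good to about 2 mm. A picture is of the moment at which its call begins: read the wrist's pose just before it. camera_info takes no time and is no camera call; for the wrist camera it gives the pose at the moment of the call.
- arm.hand_in(): hands the job in; it is judged then, once.
The state is a dict: "time": time; "joint_pos": joint angles; "joint_vel": joint speeds; "effort": joint torques, N m; "tool_pos": TCP position; "ee_rot": TCP orientation; "wrist_force": force on the tool from outside, world axes, zero at the start; "ft_torque": the same for the moment, N m; "gripper_width": finger opening in mm; "finger_force": force on a finger pad.
Only numpy, scipy, OpenCV 4.12 (cv2) and the standard library are available. Lean on these libraries where they do the work, as an engineer would, in place of code of your own. Each camera call takes 0.05 s, during which the arm holds its last target. There are 200 camera calls.

TASK

The detector head of the bench photometer stands off its seal. Feeling your way with a light hand (under some 12 N), drop the draw latch's hook behind the keeper pin on top of the head, draw it back until it bites on the pin, let go of it, then push the lever over past centre until it lies fully home on its stop and the head is held clamped. Push the lever with no more than some 25 N and leave everything else on the bench where it is.

Things in the scene. Friction and masses are not known exactly. Their poses are not given: they have to be found in the camera images.
- clamp: Fixed part of the photometer: base plate 310 x 110 x 12 mm and a white block 132 x 84 mm (top z = 90 mm) that carries the latch. Origin on the bench below the lever's pivot; x along the latch towards the keeper, z up; the latch moves in the plane y = 0. The sliding head, a white block 74 x 74 mm (top z = 84 mm) with the keeper on top, stands at +x; its foot is bolted in slotted holes.
- lever_pivot (a point): The lever's pivot, fixed in the clamp at x = 0, y = 0, z = 115 mm; axis along the clamp's y. Angles here are in the clamp's x-z plane, from +x (towards the keeper) towards +z.
- keeper_mid (a point): MIDDLE of the places where the keeper pin's axis may stand with the head out (clamp x = 84.5, z = 102 mm); the true place is not measured: up to 10 mm nearer or farther along x, to be found by feel. Keeper 12 mm wide: flat land 30 mm long (top z = 106) ending, away from the lever, in a cross pin of 8 mm diameter, top level; then a slot 14 mm long, floor z = 92; then a wall 10 mm long, top z = 112.
- lever (a joint): Lever angle (rad). Crank pin (carries the hook arm) 25 mm from the pivot at 60 deg + value; handle at 52 deg + value. 0: tipped towards the keeper, at a stop. 2.234: home, handle flat, pointing to the clamp's -x, on its stop. Dead centre near 1.9. Friction 0.04 N m: stays where left while the hook is slack; with the hook caught it needs up to 10 N at the pad and springs back if left before dead centre.
- lever_pad (a point): Middle of the lever's black end pad, 76 mm from the pivot: 26 mm wide, 8 mm thick, 60 to 92 mm from the pivot on a steel bar 6 mm thick. Push the face that looks to the keeper while the lever stands up; it becomes the top when home.
- hook (a joint): Hook arm's angle on the lever (rad); lever + hook is the arm's elevation above the clamp's +x (positive: end raised). Stays where left (friction 0.06 N m). If left slack behind the pin, this friction can lift the nose out again as the lever turns: draw the nose back against the pin first.
- hook_pivot (a point): Crank pin, origin of the arm frame: u along the arm, v up across it. Arm 14 mm wide, v -5 to 5, to u = 105 mm. At its end a nose 5 mm thick, 12 mm wide hangs to v = -19 mm, leaning 15 deg back under the arm; when seated the keeper pin's axis is at u = 95, v = -12 mm, held inside the nose. Going in, arm some 15 deg downwards, the nose takes about 10 mm of the slot's 14 mm.
- hook_tab (a point): Centre of the black finger tab on the hook arm (u = 80, v = 15 mm): 22 mm along the arm, 14 mm wide (clamp's y), 20 mm high. Pinch it from above across the 14 mm; the arm can turn between the fingers.
- head (a joint): How far the sliding head is drawn from its outer stop towards the seal (m); 0: out. A spring holds it out with 10.5 N, plus 0.35 N per mm drawn; the closed latch draws it 4 to 24 mm, according to where the foot is bolted.
- jar_a: Bystander to leave alone: the small white jar; origin at the centre of its underside.
- jar_b: Bystander to leave alone: the small white bottle; origin at the centre of its underside.
- flask_amber: Bystander to leave alone: the amber bottle; origin at the centre of its underside.
- beaker: Bystander to leave alone: the beaker; origin at the centre of its underside.
- driver: Bystander to leave alone: the screwdriver; origin at the centre of its underside.
- weight: Bystander to leave alone: the brass weight; origin at the centre of its underside.
- tip_box: Bystander to leave alone: the grey tip box; origin at the centre of its underside.

How it is judged (in metres and radians):
On the way:
1. the hook, caught behind the keeper, starts to draw the head in (2 mm) with the lever not yet over centre (value of joint head above 0.002 m and value of joint lever between 0.5 and 2.1 rad), for 0.05 s.
At the end, for the whole second after the job is handed in: The lever lies home on its stop (within 0.06 rad, past centre), and the head is held drawn in by more than 2.5 mm by the hooked latch, everything at rest and released (value of joint lever above 2.17 rad and value of joint head above 0.0025 m and velocity of joint lever below 0.05 rad/s and velocity of joint head below 0.005 m/s); the robot touches nothing.
It fails at once if the latch lever is pushed with more than 30 N (contact force between the arm and lever_c4 above 30 N or contact force between the arm and lever_c5 above 30 N).
It fails at once if while the fingers hold the hook it is pressed or pulled on the keeper with more than 18 N (contact force between hook and head above 18 N and contact force between the fingers and hook above 1 N).
It fails at once if the sliding head is pushed with more than 20 N by the robot (contact force between the arm and head above 20 N).
It fails at once if a thing standing about on the bench is disturbed (moved 20 mm) (distance of any of jar_a, jar_b, flask_amber, beaker, driver, weight, tip_box from where it was at the start of the episode above 0.02 m).
It also fails if it takes over 56 s, if anything falls off the work surface, if the arm or the gripper's body presses on something with over 40 N, if the wrist force passes 120 N, or if a joint passes its speed limit or range.

## Working session

There is one attempt and no reset: what is moved stays moved. The work goes in short steps, Python scripts to look and compute and a tool call to move; the robot and the scene stay as the last step left them, time stands still between calls to the robot, and variables do not carry over. Pictures are saved under pics/ and viewed, at most 10 in all, crops included, and the job is handed in when it is done.

Besides the shell and the picture viewer there is one more tool, called after ">>>" by a JSON object that holds its "api" and its "payload". send_rows: Moves the arm, as the interface text tells. Its arguments: {"type":"object","properties":{"commands":{"type":"array"}},"required":["commands"]}

```bash
mkdir -p pics; ls; python3 - <<'E'
from cell import arm
import cv2,numpy as np
for n in ("side","top"):
    f=arm.grab_frame(n); cv2.imwrite(f"pics/{n}0.png",f[:,:,::-1])
    c=arm.camera_info(n); print(n,{k:(np.round(v,3).tolist()) for k,v in c.items()})
s=arm.observe(); print(s)
E
```

```text
pics
side {'fx': 526.75, 'fy': 526.75, 'cx': 323.859, 'cy': 240.762, 'distortion': [-0.046, 0.0, 0.0, 0.0, 0.0], 'camera_from_world': [[0.997, -0.082, 0.012, -553.973], [0.045, 0.659, 0.751, -110.736], [-0.07, -0.748, 0.661, -1483.902], [0.0, 0.0, 0.0, 1.0]]}
top {'fx': 462.655, 'fy': 462.655, 'cx': 326.585, 'cy': 235.413, 'distortion': [-0.048, 0.0, 0.0, 0.0, 0.0], 'camera_from_world': [[-0.111, -0.994, 0.006, 11.125], [0.969, -0.107, 0.221, -555.063], [-0.219, 0.03, 0.975, -1115.177], [0.0, 0.0, 0.0, 1.0]]}
{'time': 0.1, 'joint_pos': array([-1.32500348e+00,  4.23760685e-01,  1.63058835e+00,  1.91594564e-06,
        1.08862564e+00, -1.90203859e-02]), 'joint_vel': array([-1.21251611e-03, -2.29962191e-03, -1.43751598e-03, -1.49939717e-03,
        3.93779984e-04, -8.56044263e-05]), 'effort': array([-9.44081585e-04, -5.45618033e+01, -2.74323499e+01,  6.45395718e-02,
        1.87860400e-02, -1.32285197e-05]), 'tool_pos': array([ 163.47224456, -602.72582702,  221.99168554]), 'ee_rot': array([ 9.91246865e-01,  1.32019601e-01, -7.73400320e-05, -6.86666953e-04]), 'wrist_force': array([ 0.72393047, -0.03697282, -0.11253915]), 'ft_torque': array([ 0.03791056, -0.04050418, -0.00881802]), 'finger_force': 0.0, 'gripper_width': 87.88652182536941}
```

View pics/side0.png

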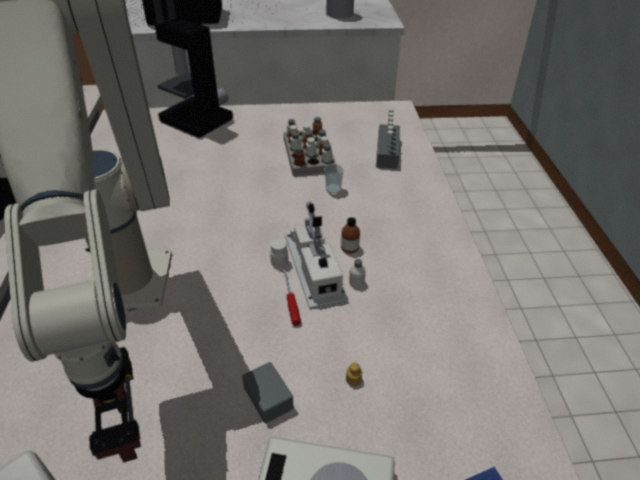

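View pics/top0.png

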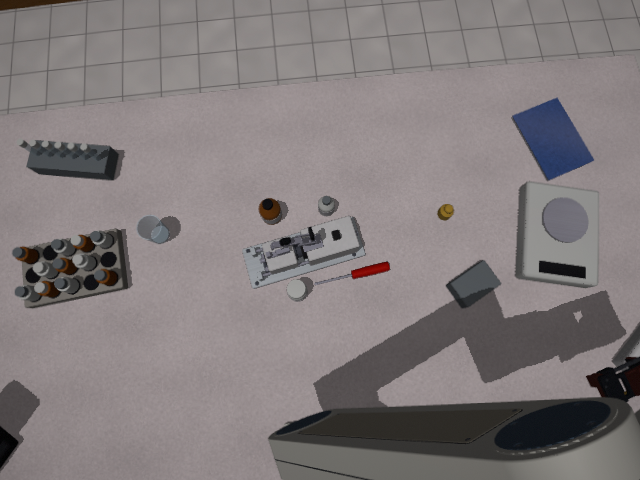

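The side view shows the photometer near (318,260). The top view shows its base plate with corners about (244,250), (355,217), (366,256) and (254,288). I'll zoom in.

```bash
cat > h.py <<'E'
from cell import arm
import cv2,numpy as np
from scipy.spatial.transform import Rotation as R
def cam(n):
    c=arm.camera_info(n); K=np.array([[c["fx"],0,c["cx"]],[0,c["fy"],c["cy"]],[0,0,1.]])
    return K,np.array(c["distortion"],float),np.array(c["camera_from_world"])
def ray(c,uv):
    K,D,T=c; p=cv2.undistortPoints(np.array([[uv]],float),K,D)[0,0]
    d=T[:3,:3].T@np.array([p[0],-p[1],-1.]); o=-T[:3,:3].T@T[:3,3]; return o,d
def onz(c,uv,z):
    o,d=ray(c,uv); return o+d*(z-o[2])/d[2]
def proj(c,P):
    K,D,T=c; q=(T[:3,:3]@np.atleast_2d(P).T).T+T[:3,3]; q=q*[1,-1,-1]
    return cv2.projectPoints(q,np.zeros(3),np.zeros(3),K,D)[0][:,0]
def tri(rs):
    A=0;b=0
    for o,d in rs:
        d=d/np.linalg.norm(d); M=np.eye(3)-np.outer(d,d); A=A+M; b=b+M@o
    return np.linalg.solve(A,b)
E
python3 - <<'E'
from h import *
t=cv2.imread("pics/top0.png"); s=cv2.imread("pics/side0.png")
a=cv2.resize(t[195:305,230:380],None,fx=5.3,fy=5.3,interpolation=cv2.INTER_CUBIC)
b=cv2.resize(s[195:310,265:375],None,fx=5.2,fy=5.2,interpolation=cv2.INTER_CUBIC)
cv2.imwrite("pics/t1.png",a);cv2.imwrite("pics/s1.png",b)
c=cam("top")
for uv in [(244,250),(355,217),(366,256),(254,288)]: print(onz(c,uv,12).round(1))
E
```

```text
[548.8 169.3  12. ]
[ 606.1 -132.9   12. ]
[ 497.6 -148.5   12. ]
[445.9 150.8  12. ]
```

View pics/t1.png

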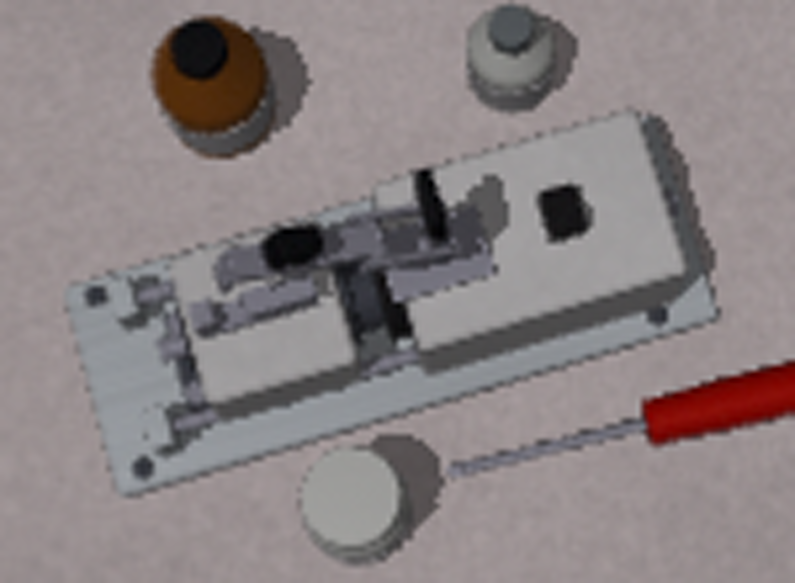

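View pics/s1.png

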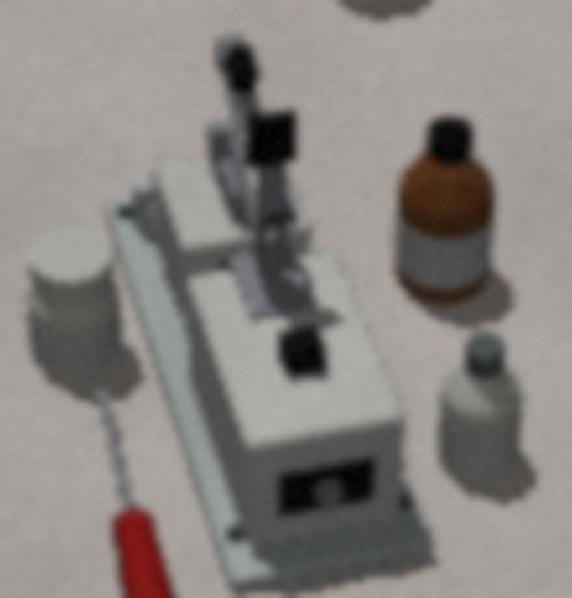

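The top crop shows the black tab at full-frame pixel (285.7,241.2) and the thin lever pad at (311.1,233.7). In the side crop the pad is at (316.9,221) and the tab at (310.8,208). The keeper is to the left, which is world +y.

```bash
python3 - <<'E'
from h import *
from scipy.optimize import least_squares
t,s=cam("top"),cam("side")
pad=tri([ray(t,(311.1,233.7)),ray(s,(316.9,221))]); tab=tri([ray(t,(285.7,241.2)),ray(s,(310.8,208.1))])
print("pad",pad.round(1),"tab",tab.round(1), proj(t,pad),proj(t,tab))
cor=lambda x,y:onz(t,(230+x/5.3,195+y/5.3),90)
a,b,c,d=[cor(*q) for q in[(632,112),(688,268),(378,185),(415,348)]]
print("block",a,b,c,d, np.linalg.norm(a-b),np.linalg.norm(c-d),np.linalg.norm(a-c))
pl=[onz(t,(230+x/5.3,195+y/5.3),12) for x,y in[(68,290),(125,495),(718,318)]]; print(pl)
d1=pl[2]-pl[1]; d2=c-a; d3=d-b
for q in(d1,d2,d3): print(np.degrees(np.arctan2(q[1],q[0])),np.linalg.norm(q))
E
```

```text
pad [532.7 -11.6 194.2] tab [521.2  46.9 192.7] [[310.94375936 232.99635302]] [[285.62690532 240.87481938]]
block [ 589.68409824 -111.14303867   90.        ] [ 512.07588892 -127.97059757   90.        ] [567.4854579   11.76578919  90.        ] [488.45582241   2.41204333  90.        ] 79.41159167264759 79.58125310716316 124.89739628420867
[array([549.86831167, 172.3651162 ,  12.        ]), array([444.9732721 , 151.98219909,  12.        ]), array([ 500.39932371, -147.47588109,   12.        ])]
-79.5139151791506 304.5442315658312
100.23785842303505 124.89739628420867
100.26831552750987 132.5048700669733
```

Clamp yaw is about 100.3°. I'll rise and turn the tool so its y lies along the clamp's y (a turn of −85°).

>>> {"api": "send_rows", "payload": {"commands": [[[100,0,0,-1.5,-0.148],[100,0,0,-1.5,-0.148],[100,0,0,-1.5,-0.148],[100,0,0,-1.5,-0.148],[100,0,0,-1.5,-0.148],[100,0,0,-1.5,-0.148],[100,0,0,-1.5,-0.148],[100,0,0,-1.5,-0.148],[100,0,0,-1.5,-0.148],[100,0,0,-1.5,-0.148]]]}}

```text
time: 1.1
tool_pos: [163.5, -602.9, 372.8]
ee_rot: [0.641, 0.768, 0.0, -0.0]
wrist_force: [1.3, 0.6, 0.5]
gripper_width: 87.7
finger_force: 0.0
```

>>> {"api": "send_rows", "payload": {"commands": [[[100,3.5,2.9,0,0],[100,3.5,2.9,0,0],[100,3.5,2.9,0,0],[100,3.5,2.9,0,0],[100,3.5,2.9,0,0],[100,3.5,2.9,0,0],[100,3.5,2.9,0,0],[100,3.5,2.9,0,0],[100,3.5,2.9,0,0],[100,3.5,2.9,0,0]]]}}

```text
time: 2.1
tool_pos: [389.0, -206.5, 372.6]
ee_rot: [0.643, 0.766, 0.0, 0.0]
wrist_force: [0.6, 0.3, 0.2]
gripper_width: 88.3
finger_force: 0.0
```

>>> {"api": "send_rows", "payload": {"commands": [[[100,3.5,2.9,0,0],[100,3.5,2.9,0,0],[100,3.5,2.9,0,0],[100,3.5,2.9,0,0],[100,3.5,2.9,0,0],[100,3.5,2.9,0,0],[100,0,0,0,0]]]}}

```text
time: 2.8
tool_pos: [525.2, 32.6, 372.0]
ee_rot: [0.641, 0.767, 0.0, -0.0]
wrist_force: [-0.2, 0.2, 1.7]
gripper_width: 88.1
finger_force: 0.0
```

```bash
python3 - <<'E'
from h import *
s=arm.observe(); print(s["tool_pos"],s["ee_rot"])
c=cam("wrist"); f=arm.grab_frame("wrist"); cv2.imwrite("pics/w1.png",f[:,:,::-1])
print(c); o,d=ray(c,(320,240)); print(o,d)
E
```

```text
[525.24988156  32.64208807 372.0181578 ] [ 6.41278331e-01  7.67308122e-01  3.66055105e-04 -4.62026038e-04]
(array([[341.59697864,   0.        , 322.03730183],
       [  0.        , 341.59697864, 240.62051651],
       [  0.        ,   0.        ,   1.        ]]), array([-0.03208097,  0.        ,  0.        ,  0.        ,  0.        ]), array([[ 9.84033423e-01,  1.77980059e-01,  1.14956838e-03,
        -5.22765353e+02],
       [-1.69596126e-01,  9.39599793e-01, -2.97303519e-01,
         1.39037758e+02],
       [-5.39942321e-02,  2.92361637e-01,  9.54782329e-01,
        -5.15083302e+02],
       [ 0.00000000e+00,  0.00000000e+00,  0.00000000e+00,
         1.00000000e+00]]))
[510.18731767 112.9925571  533.72980442] [ 0.04781732 -0.29171632 -0.95532924]
```

View pics/w1.png

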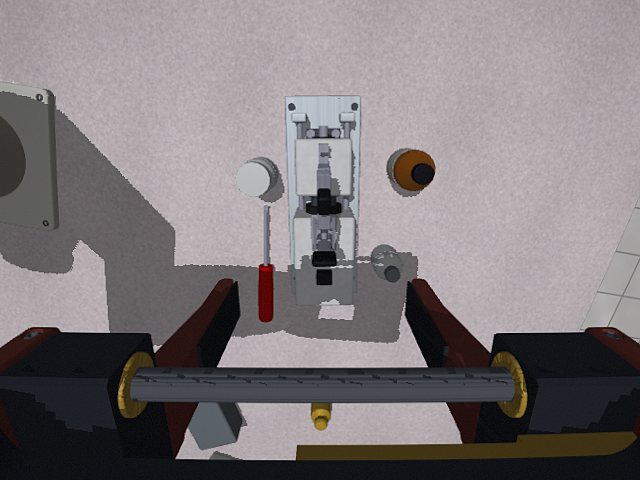

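The wrist view shows the latch well: keeper near (323,155), tab about (323,202), lever pad about (324,258). I'll zoom on the latch.

```bash
python3 - <<'E'
from h import *
f=cv2.imread("pics/w1.png")
a=cv2.resize(f[125:275,275:375],None,fx=4,fy=4,interpolation=cv2.INTER_CUBIC)
cv2.imwrite("pics/w1c.png",cv2.convertScaleAbs(a,alpha=1.3))
E
```

```text
(no output)
```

View pics/w1c.png

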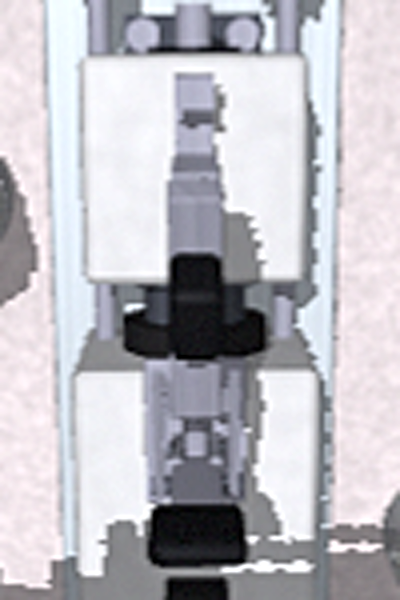

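The close-up shows the wall top at crop y 73–106, the arm tip around y 160–180, the tab at y 255–355 and the pad at y 508–562.

```bash
cat >> h.py <<'E'
YAW=np.radians(100.3); EX=np.array([np.cos(YAW),np.sin(YAW),0]); EY=np.array([-np.sin(YAW),np.cos(YAW),0])
def cl(P,o): d=np.asarray(P)-o; return np.array([d@EX,d@EY,d[2]])
def fk(L,H):
    a=np.radians(60)+L; e=L+H; c=np.array([25*np.cos(a),115+25*np.sin(a)])
    u=np.array([np.cos(e),np.sin(e)]); v=np.array([-u[1],u[0]])
    h=np.radians(52)+L
    return dict(pad=np.array([76*np.cos(h),115+76*np.sin(h)]),tab=c+80*u+15*v,seat=c+95*u-12*v,crank=c)
E
python3 - <<'E'
from h import *
from scipy.optimize import least_squares
t,s=cam("top"),cam("side")
c=cam("wrist")
W=lambda x,y:(275+x/4,125+y/4)
pr=[ray(t,(311.1,233.7)),ray(s,(316.9,221)),ray(c,W(198,535))]
tr=[ray(t,(285.7,241.2)),ray(s,(310.8,208.1)),ray(c,W(195,305))]
O=np.array([531.,-11.6,0])
for n,r in(("pad",pr),("tab",tr)):
    for k in([0,1],[0,2],[1,2],[0,1,2]): print(n,k,cl(tri([r[i] for i in k]),O).round(1))
pad=cl(tri(pr),O);tab=cl(tri(tr),O)
f=lambda p:np.r_[fk(p[0],p[1])["pad"]+[p[2],0]-pad[[0,2]],fk(p[0],p[1])["tab"]+[p[2],0]-tab[[0,2]]]
r=least_squares(f,[.5,0,0]); print(r.x,r.fun)
for n,x,y,z in[("wallfar",194,73,112),("wallnear",194,106,112),("headfar",194,57,84),("headnear",194,281,84),("blockfront",194,369,90),("land/arm 155",194,155,106),("head L",84,170,84),("head R",306,170,84),("armtip",194,178,150),("pin?125",194,125,106),("blkL",76,450,90),("blkR",318,450,90)]:
    print(n,cl(onz(c,W(x,y),z),O).round(1))
E
```

```text
pad [0, 1] [ -0.3  -1.6 194.2]
pad [0, 2] [ -1.   -1.7 192.5]
pad [1, 2] [ -1.   -3.  195.1]
pad [0, 1, 2] [ -0.7  -2.  194.5]
tab [0, 1] [ 59.3  -0.8 192.7]
tab [0, 2] [ 59.1  -1.8 186.5]
tab [1, 2] [ 59.9  -1.9 192.3]
tab [0, 1, 2] [ 59.7  -1.3 192.1]
[ 0.68694427 -0.17384928  1.25717459] [ 0.1342417  -3.56810908 -0.13424169 -0.11271297]
wallfar [114.4  -2.2 112. ]
wallnear [104.9  -2.2 112. ]
headfar [118.6  -2.3  84. ]
headnear [47.3 -2.3 84. ]
blockfront [18.8 -2.3 90. ]
land/arm 155 [ 90.   -2.2 106. ]
head L [83.5 33.3 84. ]
head R [ 83.4 -38.6  84. ]
armtip [ 87.3  -2.1 150. ]
pin?125 [ 99.   -2.2 106. ]
blkL [-9.3 37.8 90. ]
blkR [ -9.4 -44.3  90. ]
```

>>> {"api": "send_rows", "payload": {"commands": [[[50,0.5,0,3.0,0],[50,0.5,0,4.0,0],[50,0.5,0,4.0,0],[50,0,0,4.0,0],[50,0,0,2.5,0],[50,0,0,1.0,0],[50,0,0,1.0,0],[50,0,0,0,0]]]}}

```text
time: 3.65
tool_pos: [520.8, 42.9, 177.5]
ee_rot: [0.643, 0.766, -0.0, -0.0]
wrist_force: [-0.3, 0.5, 0.4]
gripper_width: 43.9
finger_force: 0.0
```

```bash
python3 - <<'E'
from h import *
s=arm.observe(); print(s["tool_pos"],s["wrist_force"],s["gripper_width"])
f=arm.grab_frame("wrist")[:,:,::-1]; cv2.imwrite("pics/w2.png",f)
a=cv2.resize(f[90:390,220:420],None,fx=2,fy=2,interpolation=cv2.INTER_CUBIC)
b=cv2.resize(arm.grab_frame("side")[170:290,265:375,::-1],None,fx=3.6,fy=5,interpolation=cv2.INTER_CUBIC)
cv2.imwrite("pics/w2c.png",cv2.convertScaleAbs(np.hstack([a,b[:600]]),alpha=1.3))
E
```

```text
[520.83975677  42.90260624 177.45835866] [-0.32301286  0.46611692  0.36187129] 43.88380738054083
```

View pics/w2c.png

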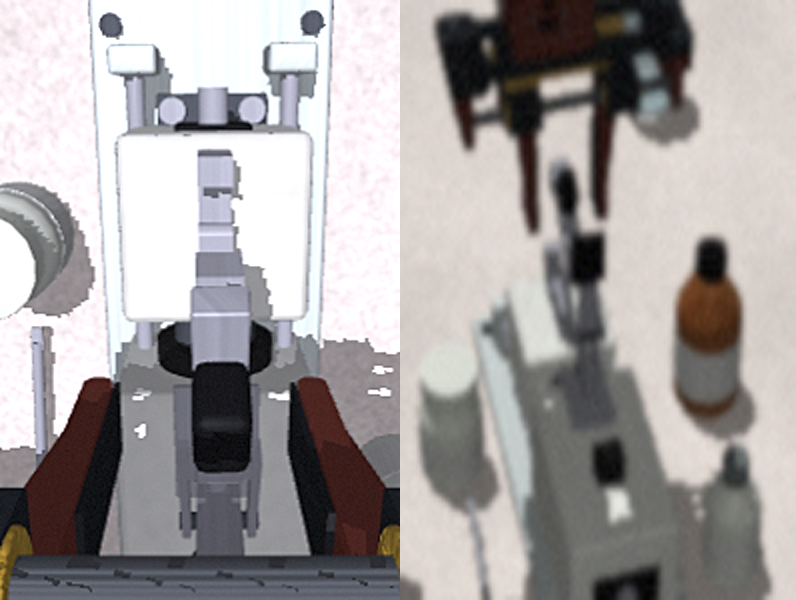

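The fingers straddle the tab (tab centre about crop (222,415), a bit right of the finger midline). The keeper wall is at crop y 150–185, the slot at 193–222 and the pin at 222–250.

```bash
python3 - <<'E'
from h import *
c=cam("wrist"); O=np.array([533,-11.2,0])
W=lambda x,y:(220+x/2,90+y/2)
P=lambda n,x,y,z:print(n,cl(onz(c,W(x,y),z),O).round(1))
P("tcp proj chk",200,380,177)
print("tcp",cl(arm.observe()["tool_pos"],O))
for z in(185,192): P("tabc",222,415,z);P("tabtopfront",222,368,z+10)
P("wallfar",216,150,112);P("wallnear",216,185,112);P("pinfar",216,223,106);P("pinfar102",216,223,102);P("250",216,250,106)
P("arm end top",220,290,165);P("headfar",210,133,84);P("headnear",210,318,84);P("L",117,220,84);P("R",308,220,84)
for q in [(0,0,192),(59,0,192)]:
  print(proj(c,O+q[0]*EX+q[1]*EY+[0,0,q[2]]))
E
```

```text
tcp proj chk [ 65.    2.7 177. ]
tcp [ 55.56471022   1.34657662 178.70761723]
tabc [ 58.9  -2.8 185. ]
tabtopfront [ 75.9  -2.5 195. ]
tabc [ 62.4  -2.6 192. ]
tabtopfront [ 78.9  -2.3 202. ]
wallfar [118.   -2.8 112. ]
wallnear [106.6  -2.8 112. ]
pinfar [ 92.6  -2.9 106. ]
pinfar102 [ 91.9  -3.  102. ]
250 [ 83.   -2.9 106. ]
arm end top [ 85.8  -2.8 165. ]
headfar [121.8  -1.1  84. ]
headnear [50.3 -0.9 84. ]
L [89.8 34.2 84. ]
R [ 89.4 -38.2  84. ]
[[325.79670075 402.06747409]]
[[325.5355091  303.97452164]]
```

>>> {"api": "send_rows", "payload": {"commands": [[[50,0.5,0.45,0,0],[50,0,0,0.2,0],[10,0,0,0,0],[0,0,0,0,0],[0,0,0,0,0],[0,0,0,0,0],[0,0,0,0,0],[0,0,0,0,0]]]}}

```text
time: 4.55
tool_pos: [524.2, 49.1, 175.6]
ee_rot: [0.643, 0.766, -0.0, -0.0]
wrist_force: [-2.0, 0.1, 2.6]
gripper_width: 13.7
finger_force: 30.0
```

```bash
python3 - <<'E'
from h import *
s=arm.observe(); print(s["tool_pos"],s["wrist_force"],s["gripper_width"],s["finger_force"])
O=np.array([535.8,-10.7,0]); t=cl(s["tool_pos"],O); print(t)
from scipy.optimize import fsolve
x0=1.5
for tx,tz in[(60.5,190)]:
  g=fsolve(lambda p:fk(*p)["tab"]+[x0,0]-[tx,tz],[.6,-.1]); print(g,g.sum())
# seat waypoints (clamp+x0 coords): pin 89
g=[.4,-.7]
for sx,sz in[(95,140),(95,125),(95,115),(95,110),(95,105),(95,102),(89,102),(80,102)]:
  g=fsolve(lambda p:fk(*p)["seat"]+[x0,0]-[sx,sz],g); r=fk(*g); print(sx,sz,"L,H,e",g.round(3),np.degrees(g.sum()).round(1),"tab",(r["tab"]+[x0,0]).round(1))
E
```

```text
[524.15221135  49.1306921  175.63876117] [-1.98675352  0.10802891  2.64502598] 13.738048344743385 29.994598980993032
[ 60.94917317   0.7622247  175.63876117]
[ 0.71896259 -0.235392  ] 0.483570588785338
95 140 L,H,e [ 0.614 -0.487] 7.3 tab [ 76.7 164.9]
95 125 L,H,e [ 0.567 -0.598] -1.8 tab [ 80.9 152.5]
95 115 L,H,e [ 0.481 -0.619] -7.9 tab [ 83.9 143.8]
95 110 L,H,e [ 0.422 -0.614] -11.0 tab [ 85.4 139.4]
95 105 L,H,e [ 0.354 -0.598] -14.0 tab [ 87.  134.8]
95 102 L,H,e [ 0.308 -0.583] -15.8 tab [ 87.9 132.1]
89 102 L,H,e [ 0.539 -0.822] -16.2 tab [ 82.1 132.1]
80 102 L,H,e [ 0.949 -1.206] -14.7 tab [ 72.4 131.9]
```

>>> {"api": "send_rows", "payload": {"commands": [[[0,0.35,0,0.4,0],[0,0.35,0,0.5,0],[0,0.35,0,0.5,0],[0,0.25,0,0.5,0],[0,0.2,0,0.5,0],[0,0.15,0,0.5,0],[0,0.2,0,0.4,0],[0,0.15,0,0.4,0],[0,0,0,0,0]]]}}

```text
time: 5.45
tool_pos: [520.6, 69.1, 138.0]
ee_rot: [0.643, 0.766, -0.0, -0.001]
wrist_force: [-4.4, 1.1, 1.3]
gripper_width: 13.8
finger_force: 30.0
```

```bash
python3 - <<'E'
from h import *
s=arm.observe(); print(s["tool_pos"],s["wrist_force"],s["gripper_width"],s["finger_force"])
O=np.array([535.8,-10.7,0]); t=cl(s["tool_pos"],O); print(t)
f=arm.grab_frame("wrist")[:,:,::-1]; cv2.imwrite("pics/w3.png",f)
a=cv2.resize(f[150:300,230:430],None,fx=4,fy=4,interpolation=cv2.INTER_CUBIC)
cv2.imwrite("pics/w3c.png",cv2.convertScaleAbs(a,alpha=1.3))
E
```

```text
[520.58323237  69.06887725 138.02072686] [-4.43832497  1.13154024  1.27457064] 13.776102247959052 30.002017244696617
[ 81.20419658   0.70869805 138.02072686]
```

View pics/w3c.png

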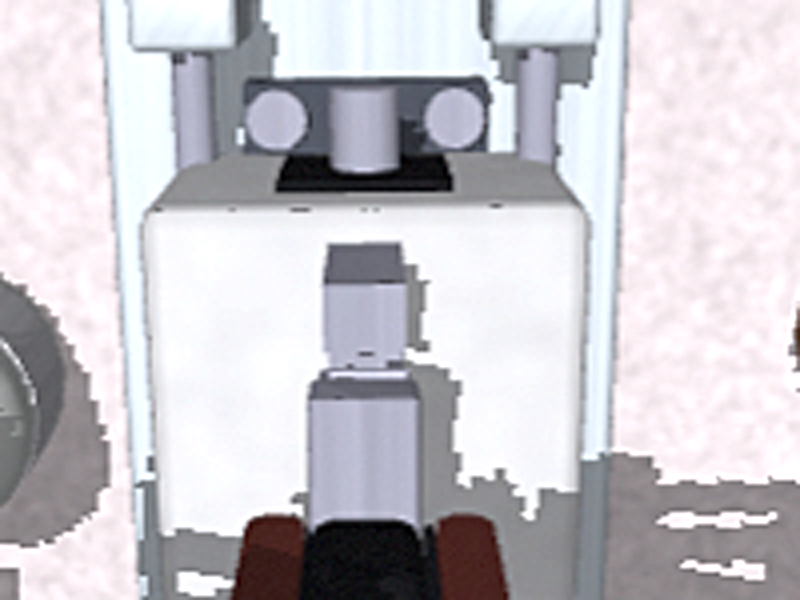

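The arm end's top edge is at crop y 397 and its centre column is 363, aligned with the keeper. The wall top spans y 283–365.

```bash
python3 - <<'E'
from h import *
c=cam("wrist"); O=np.array([535.8,-10.7,0])
W=lambda x,y:(230+x/4,150+y/4)
P=lambda n,x,y,z:print(n,cl(onz(c,W(x,y),z),O).round(1))
P("wallfar",364,283,112);P("wallnear",364,365,112);P("headfar",364,208,84);P("fingertip",268,520,138)
for z in(137,141.6,145): P("armend top %g"%z,363,397,z)
for z in(132,135): P("armend bot %g"%z,363,372,z)
E
```

```text
wallfar [116.1   1.5 112. ]
wallnear [104.    1.6 112. ]
headfar [121.5   1.5  84. ]
fingertip [ 91.3  13.9 138. ]
armend top 137 [107.6   1.6 137. ]
armend top 141.6 [109.2   1.6 141.6]
armend top 145 [110.3   1.5 145. ]
armend bot 132 [109.3   1.6 132. ]
armend bot 135 [110.3   1.6 135. ]
```

>>> {"api": "send_rows", "payload": {"commands": [[[0,-0.2,-0.05,0.2,0],[0,-0.1,0,0.2,0],[0,0.05,0,0.2,0],[0,0,0,0,0]]]}}

```text
time: 5.9
tool_pos: [521.1, 66.3, 132.6]
ee_rot: [0.643, 0.766, -0.0, -0.0]
wrist_force: [-3.5, 0.6, 2.4]
gripper_width: 13.8
finger_force: 30.0
```

>>> {"api": "send_rows", "payload": {"commands": [[[0,0.05,0,0.1,0],[0,0,0,0.1,0],[0,0.05,0,0.1,0],[0,0,0,0,0]]]}}

```text
time: 6.3
tool_pos: [520.9, 67.1, 129.5]
ee_rot: [0.643, 0.766, -0.0, 0.0]
wrist_force: [-3.7, -1.1, 1.7]
gripper_width: 14.3
finger_force: 30.0
```

>>> {"api": "send_rows", "payload": {"commands": [[[0,0.05,0,0.1,0],[0,0.05,0,0.1,0],[0,0,0,0,0]]]}}

```text
time: 6.6
tool_pos: [520.8, 67.9, 127.5]
ee_rot: [0.643, 0.766, -0.0, 0.0]
wrist_force: [-3.2, -3.3, 1.8]
gripper_width: 13.9
finger_force: 30.0
```

>>> {"api": "send_rows", "payload": {"commands": [[[0,0.0,0,0.1,0],[0,0.05,0,0.1,0],[0,0,0,0,0]]]}}

```text
time: 6.9
tool_pos: [520.6, 68.6, 125.5]
ee_rot: [0.643, 0.766, -0.0, 0.0]
wrist_force: [-3.8, -3.8, 3.5]
gripper_width: 13.9
finger_force: 30.0
```

>>> {"api": "send_rows", "payload": {"commands": [[[0,0.0,0,0.1,0],[0,0.05,0,0.1,0],[0,0,0,0,0]]]}}

```text
time: 7.2
tool_pos: [520.6, 69.2, 123.5]
ee_rot: [0.643, 0.766, -0.0, 0.0]
wrist_force: [-3.8, -2.9, 2.7]
gripper_width: 13.8
finger_force: 30.0
```

>>> {"api": "send_rows", "payload": {"commands": [[[0,0.0,0,0.1,0],[0,0.03,0,0.1,0],[0,0,0,0,0]]]}}

```text
time: 7.5
tool_pos: [520.5, 69.6, 121.5]
ee_rot: [0.643, 0.766, 0.0, -0.0]
wrist_force: [-3.9, -1.9, 2.0]
gripper_width: 13.9
finger_force: 30.0
```

>>> {"api": "send_rows", "payload": {"commands": [[[0,0.03,0,0.1,0],[0,0.0,0,0.1,0],[0,0,0,0,0]]]}}

```text
time: 7.8
tool_pos: [520.4, 70.0, 119.7]
ee_rot: [0.643, 0.766, 0.0, -0.0]
wrist_force: [-4.4, -1.4, 3.3]
gripper_width: 13.8
finger_force: 30.0
```

>>> {"api": "send_rows", "payload": {"commands": [[[0,0.0,0,0.1,0],[0,0,0,0,0]]]}}

```text
time: 8.0
tool_pos: [520.5, 69.9, 118.8]
ee_rot: [0.643, 0.766, 0.0, 0.0]
wrist_force: [-5.0, -1.5, 5.7]
gripper_width: 13.7
finger_force: 30.0
```

>>> {"api": "send_rows", "payload": {"commands": [[[0,0.0,0,0.1,0],[0,0,0,0,0]]]}}

```text
time: 8.2
tool_pos: [520.5, 69.9, 118.0]
ee_rot: [0.643, 0.766, 0.0, 0.0]
wrist_force: [-5.8, -1.8, 7.1]
gripper_width: 13.7
finger_force: 30.0
```

Contact is showing (Fz about 7 N), so I'll look.

```bash
python3 - <<'E'
from h import *
f=arm.grab_frame("wrist")[:,:,::-1]; cv2.imwrite("pics/w4.png",f)
a=cv2.resize(f[120:270,230:430],None,fx=4,fy=4,interpolation=cv2.INTER_CUBIC)
cv2.imwrite("pics/w4c.png",cv2.convertScaleAbs(a,alpha=1.3))
E
```

```text
(no output)
```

View pics/w4c.png

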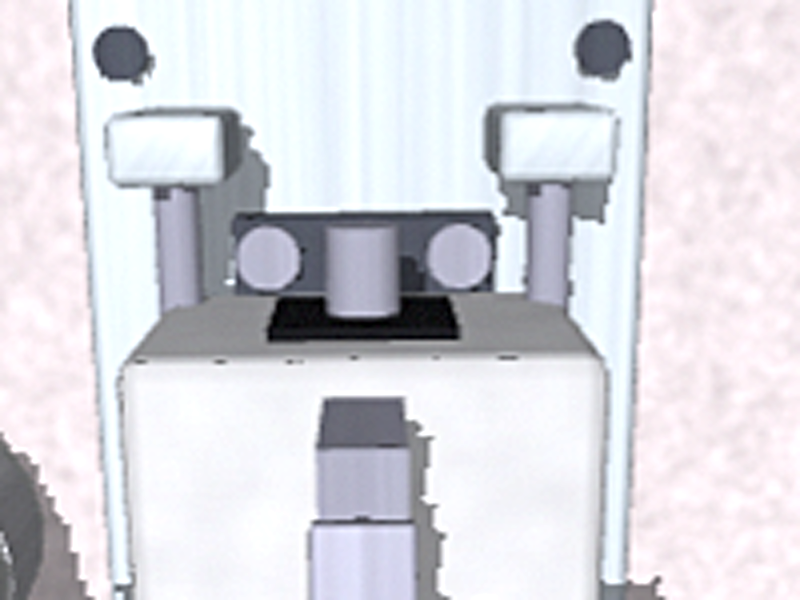

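The wall's far edge is at crop y 447. The arm end is at y 520, just behind the wall top's near edge.

```bash
python3 - <<'E'
from h import *
c=cam("wrist"); O=np.array([535.8,-10.7,0]); print(cl(arm.observe()["tool_pos"],O))
W=lambda x,y:(230+x/4,120+y/4)
P=lambda n,x,y,z:print(n,cl(onz(c,W(x,y),z),O).round(1))
P("wallfar",364,447,112);P("headfar",364,358,84);
for z in(112,116,120,124): P("armend top %g"%z,363,520,z)
E
```

```text
[ 82.05248525   0.6010036  118.01006924]
wallfar [116.3   1.3 112. ]
headfar [121.8   1.3  84. ]
armend top 112 [106.5   1.5 112. ]
armend top 116 [107.9   1.5 116. ]
armend top 120 [109.2   1.5 120. ]
armend top 124 [110.6   1.4 124. ]
```

>>> {"api": "send_rows", "payload": {"commands": [[[0,-0.1,0,-0.1,0],[0,-0.1,0,-0.05,0],[0,0,0,0,0]]]}}

```text
time: 8.55
tool_pos: [520.6, 68.6, 118.8]
ee_rot: [0.643, 0.766, 0.0, -0.001]
wrist_force: [-3.4, 3.7, -0.8]
gripper_width: 13.9
finger_force: 30.0
```

>>> {"api": "send_rows", "payload": {"commands": [[[0,-0.1,0,0,0],[0,-0.1,0,0,0],[0,0,0,0,0]]]}}

```text
time: 8.85
tool_pos: [521.0, 66.5, 118.9]
ee_rot: [0.643, 0.766, 0.0, -0.0]
wrist_force: [-3.1, 3.2, -0.9]
gripper_width: 14.0
finger_force: 30.0
```

>>> {"api": "send_rows", "payload": {"commands": [[[0,-0.1,0,0,0],[0,-0.1,0,0,0],[0,0,0,0,0]]]}}

```text
time: 9.15
tool_pos: [521.1, 65.4, 118.9]
ee_rot: [0.643, 0.766, 0.001, -0.001]
wrist_force: [-4.6, 9.3, 0.0]
gripper_width: 13.9
finger_force: 30.0
```

>>> {"api": "send_rows", "payload": {"commands": [[[0,-0.1,0,0,0],[0,0,0,0,0]]]}}

```text
time: 9.35
tool_pos: [521.3, 64.9, 119.0]
ee_rot: [0.643, 0.766, 0.001, -0.001]
wrist_force: [-4.9, 12.8, 0.9]
gripper_width: 13.5
finger_force: 30.0
```

The hook bites at about 12 N. Now I'll release and retreat upward.

>>> {"api": "send_rows", "payload": {"commands": [[[15,0,0,0,0],[30,0,0,0,0],[40,0,0,0,0],[40,0,0,-0.5,0],[40,0,0,-2,0],[40,0,0,-2,0],[0,0,0,-1,0],[0,0,0,0,0],[0,0,0,0,0]]]}}

```text
time: 10.25
tool_pos: [521.6, 62.8, 174.0]
ee_rot: [0.643, 0.766, 0.0, 0.0]
wrist_force: [-0.3, -0.8, -0.3]
gripper_width: 14.5
finger_force: 0.0
```

```bash
python3 - <<'E'
from h import *
s=arm.observe(); O=np.array([535.8,-10.7,0]); print(cl(s["tool_pos"],O),s["wrist_force"],s["gripper_width"])
c=cam("wrist"); f=arm.grab_frame("wrist")[:,:,::-1]; cv2.imwrite("pics/w5.png",f)
g=arm.grab_frame("top")[195:305,230:380,::-1]
a=cv2.resize(f[150:400,220:420],None,fx=2,fy=2,interpolation=cv2.INTER_CUBIC)
b=cv2.resize(g,None,fx=2.66,fy=2.66,interpolation=cv2.INTER_CUBIC); b=cv2.copyMakeBorder(b,0,500-b.shape[0],0,0,cv2.BORDER_CONSTANT)
cv2.imwrite("pics/w5c.png",cv2.convertScaleAbs(np.hstack([a,b[:,:399]]),alpha=1.3))
x0=1.5
for th in range(84,184,6):
  t=np.radians(th); p=np.array([x0,115])+76*np.array([np.cos(t),np.sin(t)])+4*np.array([np.sin(t),-np.cos(t)])
  print(th,"TCP",(p+[10,0]).round(1))
E
```

```text
[ 74.8741601    0.78195941 174.02906336] [-0.34364717 -0.75193378 -0.29805739] 14.54236323974352
84 TCP [ 23.4 190.2]
90 TCP [ 15.5 191. ]
96 TCP [  7.5 191. ]
102 TCP [ -0.4 190.2]
108 TCP [ -8.2 188.5]
114 TCP [-15.8 186.1]
120 TCP [-23.  182.8]
126 TCP [-29.9 178.8]
132 TCP [-36.4 174.2]
138 TCP [-42.3 168.8]
144 TCP [-47.6 162.9]
150 TCP [-52.3 156.5]
156 TCP [-56.3 149.6]
162 TCP [-59.5 142.3]
168 TCP [-62.  134.7]
174 TCP [-63.7 126.9]
180 TCP [-64.5 119. ]
```

View pics/w5c.png

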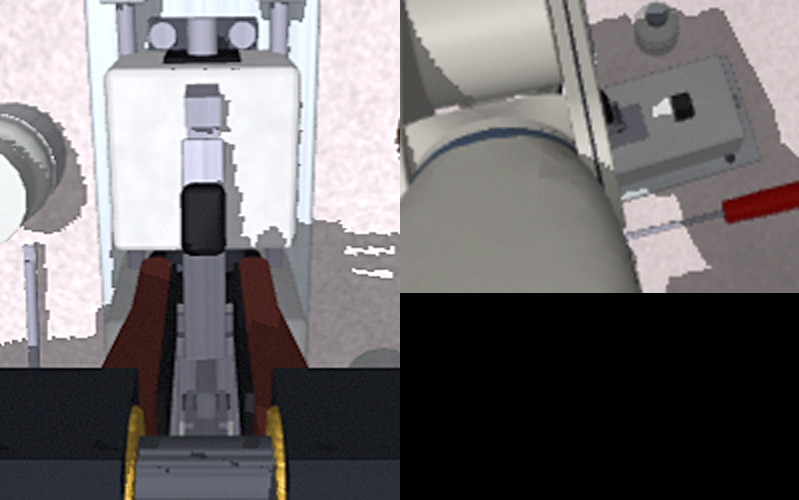

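The hook tip sits behind the pin, with a gap to the wall, and the fingers are clear. Next I'll bring the shut fingers to the pad face and push along the arc.

>>> {"api": "send_rows", "payload": {"commands": [[[0,-0.5,0,-1.6,0],[0,-1.5,0,0,0],[0,-1.5,0,0,0],[0,-0.5,0,0,0],[0,-0.3,0,0,0],[0,-0.3,0,0,0],[0,-0.3,0,0,0],[0,-0.3,0,0,0],[0,0,0,0,0]]]}}

```text
time: 11.25
tool_pos: [530.5, 12.0, 190.3]
ee_rot: [0.643, 0.766, 0.0, -0.0]
wrist_force: [-1.1, 3.0, 1.7]
gripper_width: 0.6
finger_force: 1.5
```

>>> {"api": "send_rows", "payload": {"commands": [[[0,-0.3,0,0,0],[0,-0.3,0,0,0],[0,-0.3,0,0,0],[0,0,0,0,0]]]}}

```text
time: 11.65
tool_pos: [532.5, 2.6, 190.4]
ee_rot: [0.643, 0.766, 0.0, 0.0]
wrist_force: [-1.4, 2.5, 3.0]
gripper_width: 0.7
finger_force: 1.7
```

>>> {"api": "send_rows", "payload": {"commands": [[[0,-0.35,0,0,0],[0,-0.35,0,0,0],[0,-0.4,0,0.05,0],[0,-0.4,0,0.05,0],[0,0,0,0,0]]]}}

```text
time: 12.15
tool_pos: [535.2, -12.5, 189.1]
ee_rot: [0.643, 0.766, 0.0, 0.0]
wrist_force: [1.3, 3.0, 1.6]
gripper_width: 0.2
finger_force: 1.3
```

>>> {"api": "send_rows", "payload": {"commands": [[[0,-0.4,0,0.05,0],[0,-0.4,0,0.1,0],[0,-0.4,0,0.1,0],[0,-0.4,0,0.15,0],[0,0,0,0,0]]]}}

```text
time: 12.65
tool_pos: [537.7, -28.1, 184.8]
ee_rot: [0.643, 0.766, -0.0, 0.0]
wrist_force: [1.1, 2.8, -0.4]
gripper_width: 0.6
finger_force: 1.0
```

```bash
cat > chk.py <<'E'
from h import *
s=arm.observe(); O=np.array([535.8,-10.7,0]); print(cl(s["tool_pos"],O).round(1),s["wrist_force"].round(1))
c=cam("wrist"); f=arm.grab_frame("wrist").astype(float).mean(2)
for y in(-22,22):
  xs=np.arange(60,140,.5); P=np.array([O+x*EX+(y+1.4)*EY+[0,0,84] for x in xs]); q=proj(c,P).astype(np.float32)
  v=cv2.remap(f.astype(np.float32),q[:,:1],q[:,1:],cv2.INTER_LINEAR)[:,0]
  d=np.diff(cv2.GaussianBlur(v[:,None],(1,5),0)[:,0]); k=np.argsort(d)[:3]; print(y,[(xs[i],round(float(d[i]),1)) for i in k], q[0],q[-1])
  print(v[::4].round().astype(int).tolist())
E
python3 chk.py
```

```text
[-17.4   1.3 184.8] [ 1.1  2.8 -0.4]
-22 [(np.float64(119.0), -31.0), (np.float64(118.5), -29.4), (np.float64(119.5), -17.7)] [351.3316  140.32204] [353.36722   19.078608]
[205, 206, 206, 207, 207, 207, 207, 208, 207, 205, 204, 205, 204, 202, 200, 201, 202, 203, 203, 205, 207, 207, 206, 207, 196, 176, 203, 203, 204, 206, 103, 108, 111, 113, 71, 71, 72, 114, 211, 209]
22 [(np.float64(109.0), -24.6), (np.float64(109.5), -22.5), (np.float64(108.5), -17.2)] [291.82236 140.66756] [288.39725   19.470625]
[205, 206, 209, 209, 207, 206, 207, 206, 205, 204, 206, 208, 207, 207, 206, 206, 207, 209, 210, 210, 212, 212, 213, 212, 194, 114, 109, 111, 112, 113, 114, 113, 114, 112, 70, 72, 71, 128, 198, 201]
```

The head's far edge has moved from about 121.6 to 109.5 mm, so it is being drawn. I'll carry on along the arc.

>>> {"api": "send_rows", "payload": {"commands": [[[0,-0.3,0,0.1,0],[0,-0.3,0,0.1,0],[0,-0.35,0,0.2,0],[0,-0.35,0,0.2,0],[0,-0.3,0,0.2,0],[0,-0.3,0,0.25,0],[0,0,0,0,0]]]}}

```text
time: 13.4
tool_pos: [540.8, -47.0, 174.3]
ee_rot: [0.643, 0.766, -0.0, 0.0]
wrist_force: [0.6, 1.4, 0.5]
gripper_width: 0.8
finger_force: 0.5
```

>>> {"api": "send_rows", "payload": {"commands": [[[0,-0.3,0,0.25,0],[0,-0.3,0,0.3,0],[0,-0.25,0,0.3,0],[0,-0.25,0,0.3,0],[0,-0.25,0,0.3,0],[0,-0.25,0,0.3,0],[0,0,0,0,0]]]}}

```text
time: 14.1
tool_pos: [543.7, -62.5, 156.7]
ee_rot: [0.643, 0.766, -0.0, -0.0]
wrist_force: [1.4, 0.2, 0.2]
gripper_width: 0.6
finger_force: 0.1
```

```bash
python3 chk.py | cut -c1-130
```

```text
[-52.4   1.5 156.7] [1.4 0.2 0.2]
-22 [(np.float64(106.5), -59.1), (np.float64(107.0), -58.0), (np.float64(106.0), -30.0)] [356.46756  83.9448 ] [359.1928  -64.1013
[204, 204, 203, 203, 204, 203, 201, 201, 201, 201, 199, 197, 196, 197, 197, 198, 199, 199, 200, 200, 200, 189, 187, 187, 0, 0, 0, 
22 [(np.float64(107.0), -39.1), (np.float64(106.5), -27.3), (np.float64(103.0), -26.0)] [286.90567  84.35478] [282.5698  -63.62877
[208, 206, 204, 205, 204, 203, 202, 203, 204, 204, 203, 202, 202, 202, 204, 205, 205, 205, 206, 206, 205, 189, 103, 106, 0, 0, 0,
```

>>> {"api": "send_rows", "payload": {"commands": [[[0,-0.2,0,0.35,0],[0,-0.2,0,0.35,0],[0,-0.15,0,0.35,0],[0,-0.15,0,0.35,0],[0,-0.15,0,0.4,0],[0,-0.1,0,0.4,0],[0,0,0,0,0]]]}}

```text
time: 14.85
tool_pos: [544.9, -71.5, 134.4]
ee_rot: [0.643, 0.766, -0.0, -0.001]
wrist_force: [0.3, -0.9, 0.1]
gripper_width: 0.3
finger_force: 0.0
```

>>> {"api": "send_rows", "payload": {"commands": [[[0,-0.1,0,0.4,0],[0,-0.1,0,0.4,0],[0,0,0,0.2,0],[0,0,0,0.2,0],[0,0,0,0.2,0],[0,0,0,0,0]]]}}

```text
time: 15.45
tool_pos: [545.5, -73.4, 120.9]
ee_rot: [0.643, 0.766, -0.0, -0.0]
wrist_force: [0.6, -0.4, 0.5]
gripper_width: 0.7
finger_force: 0.0
```

>>> {"api": "send_rows", "payload": {"commands": [[[0,0,0,0.1,0],[0,0,0,0.1,0],[0,0,0,0,0]]]}}

```text
time: 15.75
tool_pos: [545.8, -73.4, 119.4]
ee_rot: [0.643, 0.766, 0.0, 0.0]
wrist_force: [-0.4, 0.3, 0.8]
gripper_width: 0.7
finger_force: 0.7
```

>>> {"api": "send_rows", "payload": {"commands": [[[0,0,0,0.1,0],[0,0,0,0.1,0],[0,0,0,0,0]]]}}

```text
time: 16.05
tool_pos: [546.0, -73.5, 119.0]
ee_rot: [0.643, 0.766, 0.0, 0.0]
wrist_force: [-6.8, 1.3, 18.1]
gripper_width: 0.7
finger_force: 9.3
```

The pad is firm on its stop at z = 119 mm with 18 N. I'll back off and check.

>>> {"api": "send_rows", "payload": {"commands": [[[0,0,0,-0.5,0],[0,0,0,-3,0],[0,0,0,-4,0],[0,1.5,0,-4,0],[0,3,0,-4,0],[0,3,0,-3,0],[0,3,0,0,0],[0,0,0,0,0],[0,0,0,0,0]]]}}

```text
time: 16.95
tool_pos: [527.2, 30.2, 302.0]
ee_rot: [0.642, 0.766, -0.0, 0.0]
wrist_force: [0.4, -0.0, 0.6]
gripper_width: 0.4
finger_force: 0.0
```

```bash
python3 chk.py; python3 - <<'E'
from h import *
# black pad: lying flat at home (x~-76, z 119) -> find dark blob in the wrist picture, if in view
c=cam("wrist"); f=arm.grab_frame("wrist"); O=np.array([535.8,-10.7,0])
m=(f.max(2)<45).astype(np.uint8); n,l,st,ce=cv2.connectedComponentsWithStats(m)
for i in range(1,n):
    if 60<st[i,4]<6000: print(st[i].tolist(),ce[i].round(),"z119",cl(onz(c,ce[i],119),O).round(),"z150",cl(onz(c,ce[i],150),O).round())
E
```

```text
[ 41.8   1.2 302. ] [ 0.4 -0.   0.6]
-22 [(np.float64(105.0), -19.7), (np.float64(105.5), -18.5), (np.float64(136.5), -13.7)] [341.58292 193.47977] [342.52805  118.346794]
[191, 192, 191, 192, 192, 192, 191, 190, 188, 189, 188, 186, 186, 187, 187, 187, 188, 190, 190, 190, 190, 190, 182, 111, 136, 166, 158, 162, 164, 136, 173, 169, 167, 167, 167, 140, 177, 173, 172, 121]
22 [(np.float64(124.0), -19.3), (np.float64(104.5), -19.1), (np.float64(123.5), -18.2)] [302.19107 193.6305 ] [300.66837 118.5092 ]
[192, 190, 188, 189, 189, 187, 187, 187, 190, 190, 190, 189, 188, 188, 190, 191, 192, 193, 194, 194, 193, 191, 170, 105, 92, 123, 133, 133, 123, 100, 92, 155, 151, 104, 97, 100, 101, 104, 106, 106]
[309, 145, 26, 6, 66] [322. 149.] z119 [109.   1. 119.] z150 [111.   1. 150.]
[426, 164, 28, 26, 563] [440. 177.] z119 [  82. -117.  119.] z150 [  86. -106.  150.]
[316, 194, 14, 24, 316] [322. 206.] z119 [ 53.   1. 119.] z150 [ 59.   1. 150.]
[330, 217, 14, 8, 87] [335. 220.] z119 [ 37. -12. 119.] z150 [ 45. -11. 150.]
[302, 218, 14, 7, 84] [309. 221.] z119 [ 37.  15. 119.] z150 [ 45.  14. 150.]
```

```bash
python3 -c "
from cell import arm
print(arm.hand_in())"
```

```text
the job is handed in; nothing more can be done
None
```

The job is handed in: the hook is behind the keeper pin, the lever lies on its stop, and the head stayed drawn in about 16 mm after the arm backed away. The highest wrist-force readings were about 14 N while holding the hook (guideline 12 N) and 19 N on the lever. I did not check the bystanders afterwards.

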